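Nest the filings sieve and hold its sprung bayonet collar home

ROBOT

A 6-joint arm with a two-finger parallel gripper is mounted at the origin on the work surface. World frame = base frame: x ahead of the robot, y to its left, z up, the work surface at z = 0. Lengths are in m, angles in rad, forces in N, time in s.
With the tool pointing down it reaches from about 0.35 to 0.775 m from the base axis. Payload 5.5 kg.
Tool frame: the origin (TCP) lies midway between the tips of the shut fingers; the grasp point (between the pads) lies env.tcp_to_grasp behind it (env.tcp_to_grasp is the distance from the TCP to the grasp point, in m); z points along the fingers, y is the line along which they close (so a half turn about z gives the same grasp; the last joint's range is limited). The gripper opens to 85 mm and grips with 20 to 120 N. Pads are 22 mm wide; open, the fingers measure 114 mm over their backs; the gripper's body (76 mm by 85 mm) begins 54 mm behind the grasp point. The pads swing forward as they close: fully open they stand 13 mm farther back than shut.
Start: joints at [-1.391, 0.313, 0.046, 1.304, 0, 1.431], TCP at [0.181, -0.546, 0.231] pointing down, gripper open.
Joint ranges: [-2.76, 2.76], [-0.86, 1.69], [-1.03, 1.26], [-2.2, 2.34], [-1.47, 1.5], [-3.14, 3.14]. Speed limits (rad/s): [2.57, 2.57, 3.14, 3.14, 3.14, 3.14].

INTERFACE

Orientations are given as a rotation vector (axis times angle).
In Python, from workcell import env gives the robot as it stands. The module is installed in compiled form; this text tells all that it offers.
- The arm moves only by the tool move_arm, never from a script. Its argument "deltas" is a list of rows, each a list of 3 entries, a list of its own where there are three numbers: the gripper's target within -1 to 1 (fully open at 1, half-way at 0, shut at -1), then the shift along the tool's x, y, z scaled (see below), then the turn about the tool's z scaled (see below). A call has exactly 5 rows; each row is the pose to reach, as a shift and turn from the pose commanded when the call began, along the tool's axes at that moment; what a row does not reach only later rows make up. The controller multiplies each number of a shift by 0.2 m and each number of a turn by 90 degrees. A row lasts 1/12 s, in which the tool goes at most 41.7 mm and 7.16 degrees, less where a joint would pass 70% of its speed; a pose out of reach is approached as far as the arm can. A call with a number of a shift or a turn outside -1 to 1 is refused whole. A call with a gripper value outside its range is refused whole. The fingers move at their own pace and stop on an object; "newtons" is the grip in N (left out, the last holds). Time passes only in rows, so rows that repeat a pose let the fingers close, or fill a call up. It gives the time, the measured TCP pose, the force, the opening and the grip force at its end, in the units of the state.
- env.get_state(): the state, without advancing time (a new reading comes with each control period).
- env.read_camera(name): name is "side" or "top" or "wrist"; returns the picture (420x560x3 uint8, red, green, blue); there is no depth.
- env.camera_model(name): a dict with "K" (3x3 intrinsics, pixels), "R" (3x3) and "t" (3): a world point X has camera coordinates R X + t. Camera axes: x right, y down, z forward; pixel columns grow to the right and rows downward; lengths in m; the calibration is good to about 2 mm. A picture is of the moment at which its call begins: read the wrist's pose just before it. camera_model takes no time and is no camera call; for the wrist camera it gives the pose at the moment of the call.
- env.close_job(): hands the job in; it is judged then, once.
The state is a dict: "time_s": time; "q": joint angles; "joint_vel": joint speeds; "tau": joint torques, N m; "tcp_pos": TCP position; "tcp_rot": TCP orientation; "force": force on the tool from outside, world axes, zero at the start; "wrist_torque": the same for the moment, N m; "grip_width": opening from 0.0 (shut) to 1.0 (fully open); "grasp_force": force on a finger pad.
Only numpy, scipy, OpenCV 4.12 (cv2) and the standard library are available. Lean on these libraries where they do the work, as an engineer would, in place of code of your own. Each camera call takes 0.05 s, during which the arm holds its last target. There are 200 camera calls.

TASK

Nest the small sieve cup upright into the catch cup of the filings holder and let go of it, then pick up the knurled collar, lower it over them and turn it until its hidden keyways drop over the pins. Push the collar fully home against the spring and finish while still holding it pushed home: it springs up again if let go. Leave the bigger sieve cup and the other things on the bench alone.

Things in the scene. Friction and masses are not known exactly. Their poses are not given: they have to be found in the camera images.
- holder: the filings holder, fixed to the bench: a square dark wooden base 96 x 96 x 14 mm carrying an upright aluminium post, 47 mm across, its top 50 mm above the bench with a 2 x 6 mm chamfer round it. Origin: on the post's axis at bench height; z up, x and y along the base's sides.
- holder_mouth (a point): centre of the catch cup's mouth, on the post's axis, 50 mm above the bench. The catch cup is the tapered hollow in the post's top: mouth 38.8 mm across, 24 mm deep, floor 33.4 mm across and 26 mm above the bench.
- holder_pins (a point): point on the post's axis at the height of the pins, 32 mm above the bench. Four steel pins, 6 mm thick, stick out 5 mm sideways from the post, 90 degrees apart; how they lie round the post differs each time and has nothing to do with the holder's axes.
- plate (a joint): travel of the sprung steel ring, 62 mm across, round the post below the pins: 0 m when free (its top 29 mm above the bench), -0.010 m with the collar fully home. It pushes up with about 4 N at 0 and 8 N at -0.010.
- sieve: the small steel sieve cup, loose, upright on the bench, mouth up: tapered, 31 mm across at the foot, 40 mm at the rim, 40 mm high, wall 2 mm, small holes in its floor, about 60 g. Nested in the catch cup (same taper, about 1.2 mm of room all round) its foot is 26 mm and its rim 66 mm above the bench: 16 mm of it stand out above the post. Origin: centre of its underside; z up.
- collar: the knurled brass collar, loose, standing on the bench, open end down, with its flat inward lip (4 mm thick, central hole 30 mm) on top: 61 mm across, 54 mm high, about 0.2 kg, bore 51 mm below the lip (2 mm of room round the post). Origin: centre of its lower edge; z up. Fully home on the holder its lower edge is 19 mm and its top 73 mm above the bench.
- collar_edge (a point): centre of the collar's lower edge (same as its origin). Inside, out of sight, four keyways 90 degrees apart, 12 mm wide, run 16 mm up from this edge; where they lie round the collar is not known. Unaligned, the edge rests on the pins, 35 mm above the bench. Within a quarter turn, either way, they come over the pins (6 degrees to spare): it drops 6 mm to the sprung ring, then 10 mm farther if pushed.
- big_sieve: a bigger steel sieve cup of the same shape that does not fit and stays where it is: 43 mm across at the foot, 56 mm at the rim, 56 mm high. Origin: centre of its underside.
- spacer: a plain low brass ring, 48 mm across, bore 38 mm, 16 mm high, lying on the bench; to be left alone. Origin: centre of its underside.
- wax_jar: a glass jar with a black lid, 64 mm across, 65 mm high; to be left alone. Origin: centre of its underside.
- dapping_block: a 50 mm steel cube with round hollows in its top; to be left alone. Origin: centre of its underside.
- pliers: a pair of pliers lying flat, 155 mm long, 57 mm wide, 14 mm high, black handles; to be left alone. Origin: at its joint, on the bench; its x points to the jaws.
- file: a flat file with a wooden handle, 230 mm long, 22 mm high, lying on the bench; to be left alone. Origin: where blade and handle nearly meet, on the bench; x points to the blade's tip.
- bench_brush: a bench brush 170 mm long lying on the bench; to be left alone. Origin: on the bench near its middle; x points to the bristles.
There are look-alikes about, which are no part of the job. What is shaped like the sieve but brown or purple is not meant.

How it is judged:
On the way, in this order (a step that is already met when the one before it is completed fails the run):
1. the small sieve cup stands nested in the catch cup, let go, with the collar not yet on it (z of sieve in the frame of holder between 0.023 and 0.0285 m and horizontal distance between sieve and holder below 0.004 m and angle between sieve's own z axis and vertical below 0.1 rad and contact force between the fingers and sieve below 0.1 N and horizontal distance between collar and holder above 0.05 m), for 0.2 s.
2. the collar's keyways have dropped over the pins and it is pushed fully home over the nested cup (z of collar in the frame of holder between 0.016 and 0.0215 m and horizontal distance between each of collar, sieve and holder below 0.004 m and angle between collar's own z axis and vertical below 0.08 rad and z of sieve in the frame of holder between 0.023 and 0.0285 m and angle between sieve's own z axis and vertical below 0.1 rad), for 0.2 s.
At the end, for the whole second after the job is handed in: Collar held at rest by the fingers (over 2 N), fully home: lower edge 16 to 21.5 mm above the bench, within 4 mm of the post's axis, upright within 0.08 rad; small sieve nested in it: foot 23 to 28.5 mm above the bench, within 4 mm of the axis, upright within 0.1 rad (all of step 2 and contact force between the fingers and collar above 2 N and linear speed of collar below 0.01 m/s); the arm keeps its last pose, push and grip.
It fails at once if the bigger sieve cup or another bystander was moved by more than 25 mm (distance of any of big_sieve, spacer, wax_jar, dapping_block, pliers, file, bench_brush from where it was at the start of the episode above 0.025 m).
It also fails if it takes over 67 s, if anything falls off the work surface, if the arm or the gripper's body presses on something with over 40 N, if the wrist force passes 120 N, or if a joint passes its speed limit or range.

## Working session

There is one attempt and no reset: what is moved stays moved. The work goes in short steps, Python scripts to look and compute and a tool call to move; the robot and the scene stay as the last step left them, time stands still between calls to the robot, and variables do not carry over. Pictures are saved under pics/ and viewed, at most 10 in all, crops included, and the job is handed in when it is done.

Besides the shell and the picture viewer there is one more tool, called after "Emit:" in YAML: its name, and indented under it one key for each argument. move_arm: Moves the arm, as the interface text tells. Shifts and turns lie within -1 to 1; 1 stands for 0.2 m of shift or 90 degrees of turn. Its arguments: {"type":"object","properties":{"deltas":{"type":"array","items":{"type":"array"}},"newtons":{"type":"number"}},"required":["deltas"]}

```bash
mkdir -p pics; python3 - <<'E'
from workcell import env
import cv2,numpy as np
s=env.get_state();print(s,env.tcp_to_grasp)
for n in("top","side"):
    m=env.camera_model(n);print(n,m)
    im=env.read_camera(n);np.save(f"{n}0.npy",im)
    cv2.imwrite(f"pics/{n}0.png",cv2.resize(im[:,:,::-1],(800,600),interpolation=cv2.INTER_CUBIC))
E
```

```text
{'time_s': 0.0, 'q': array([-1.39063612e+00,  3.14017279e-01,  4.49619807e-02,  1.30360922e+00,
        3.12958009e-05,  1.43121341e+00]), 'joint_vel': array([ 0.00022733,  0.00058571, -0.0009333 , -0.00120339,  0.00050298,
        0.00147795]), 'tau': array([ 2.74124768e-04, -4.80630291e+01,  2.98532224e+01,  1.96036912e-02,
       -4.27125599e-05,  6.78099369e-06]), 'tcp_pos': array([ 0.18065027, -0.54533503,  0.23039233]), 'tcp_rot': array([-3.09968563e+00, -4.99817077e-01,  1.03785414e-05]), 'force': array([-0.4407036 ,  0.30791822, -0.01872936]), 'wrist_torque': array([-0.01520864, -0.04192918,  0.01106065]), 'grasp_force': 0.0, 'grip_width': 1.0005180532946172} 0.0187
top {'K': array([[397.20848732,   0.        , 278.92416476],
       [  0.        , 397.20848732, 211.5459201 ],
       [  0.        ,   0.        ,   1.        ]]), 'R': array([[-0.01543911, -0.99976391, -0.01528891],
       [-0.99705463,  0.01654252, -0.07488932],
       [ 0.07512455,  0.01408765, -0.99707464]]), 't': array([0.00381773, 0.54466813, 1.00896737])}
side {'K': array([[400.02090907,   0.        , 280.64500866],
       [  0.        , 400.02090907, 206.579905  ],
       [  0.        ,   0.        ,   1.        ]]), 'R': array([[-0.8842865 , -0.46677644, -0.0125359 ],
       [-0.36095188,  0.70034531, -0.61581669],
       [ 0.29622818, -0.54003352, -0.78778973]]), 't': array([0.45996663, 0.24856092, 1.16081847])}
```

View pics/top0.png

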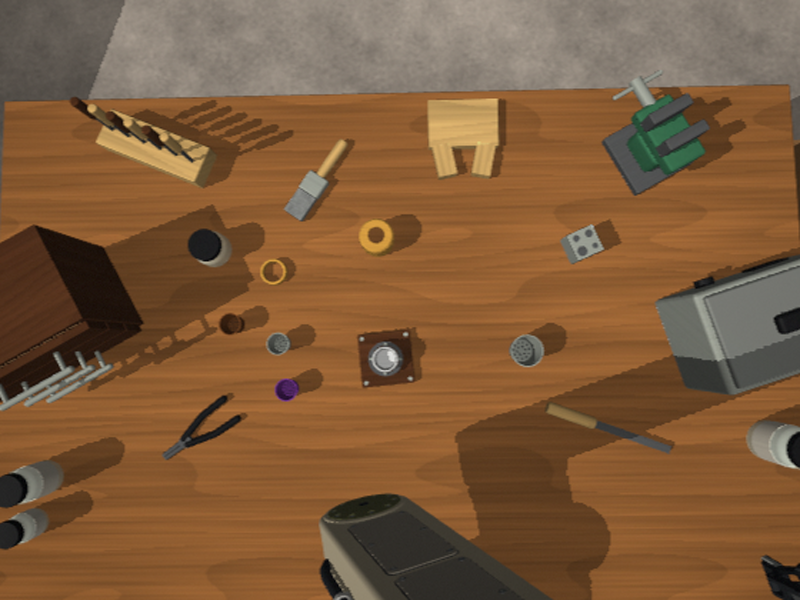

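View pics/side0.png

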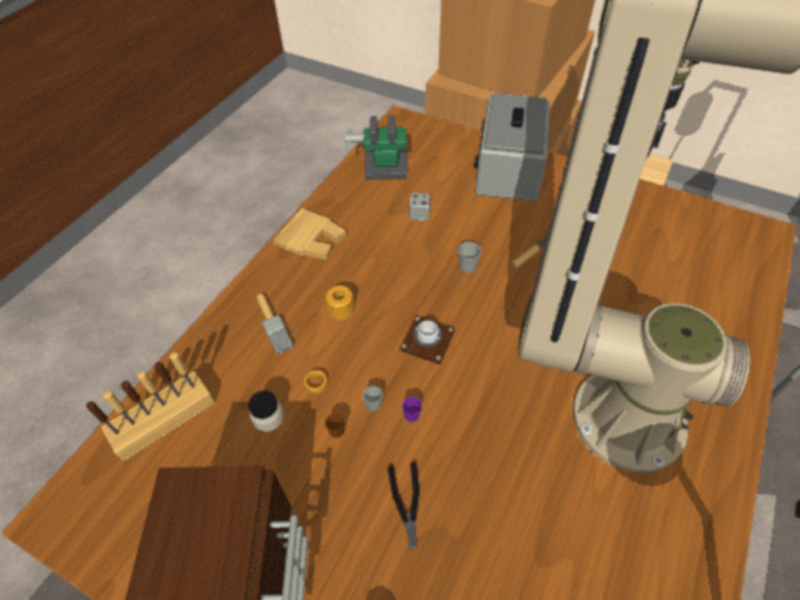

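Top view (800x600): small sieve (278,343), holder post (387,358), collar (376,237), spacer (273,271), big sieve (527,350), and brown and purple decoys either side of the sieve. I'll enlarge these to measure.

```bash
python3 - <<'E'
import cv2,numpy as np
t=np.load("top0.npy")[145:285,182:296,::-1];s=np.load("side0.npy")[190:300,222:330,::-1]
f=3.5
a=cv2.resize(t,None,fx=f,fy=f,interpolation=cv2.INTER_CUBIC);b=cv2.resize(s,None,fx=f,fy=f,interpolation=cv2.INTER_CUBIC)
c=np.zeros((a.shape[0],a.shape[1]+b.shape[1],3),np.uint8);c[:,:a.shape[1]]=a;c[:b.shape[0],a.shape[1]:]=b
print(a.shape,c.shape);cv2.imwrite("pics/crop.png",c)
E
```

```text
(490, 399, 3) (490, 777, 3)
```

View pics/crop.png

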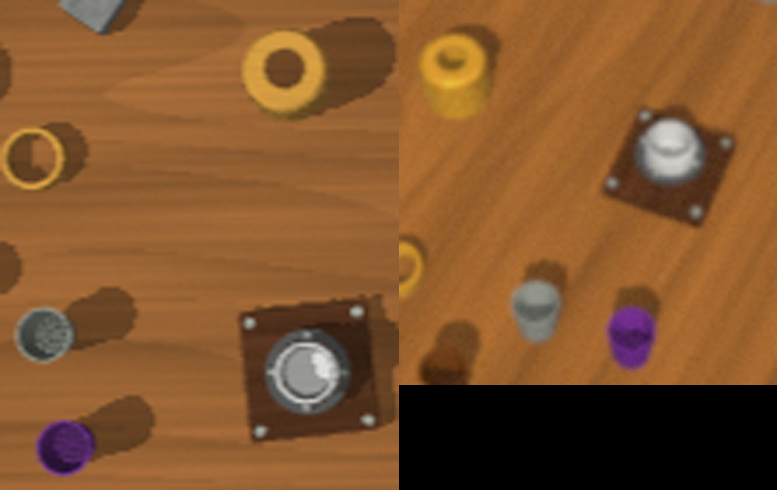

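```bash
cat > h.py <<'E'
from workcell import env
import numpy as np
def back(m,uv,z):
    "pixel -> world point on the plane of height z"
    d=m["R"].T@np.linalg.solve(m["K"],[*uv,1]); c=-m["R"].T@m["t"]
    return c+d*(z-c[2])/d[2]
def proj(m,X):
    p=m["K"]@(m["R"]@np.asarray(X)+m["t"]); return p[:2]/p[2]
E
python3 - <<'E'
from h import *
t=env.camera_model("top");s=env.camera_model("side")
C=lambda x,y,ox,oy:((x+.5)/3.5-.5+ox,(y+.5)/3.5-.5+oy)
P={}
for n,x,y,z in[("collar",284,70,.054),("collarR",325,70,.054),("sieve",44.5,334,.04),("sieveR",73,334,.04),("post",306,372,.05),("purple",65,447,.04),("spacer",33,158,.016)]:
    P[n]=back(t,C(x,y,182,145),z);print(n,P[n].round(4))
for n,x,y in[("brown",232,323),("brush",305,200),("jar",205,245)]:
    print(n,back(t,(x/1.4286-.2,y/1.4286-.2),.04).round(4))
for n,x,y,z in[("collar",455,59,.054),("sieve",536,299,.04),("post",671,150,.05)]:
    print("side",n,back(s,C(x-399,y,222,190),z).round(4))
for a,b in[((249,324),(357,312)),((357,312),(369,421))]:
    p,q=[back(t,C(*v,182,145),.014) for v in(a,b)];print("screws",p.round(4),q.round(4),np.degrees(np.arctan2(*(q-p)[1::-1])))
E
```

```text
collar [0.6618 0.0336 0.054 ]
collarR [0.6613 0.004  0.054 ]
sieve [0.4742 0.2105 0.04  ]
sieveR [0.4739 0.1898 0.04  ]
post [0.4441 0.0208 0.05  ]
purple [0.3928 0.1956 0.04  ]
spacer [0.606  0.2247 0.016 ]
brown [0.5115 0.2927 0.04  ]
brush [0.7319 0.1615 0.04  ]
jar [0.6529 0.3425 0.04  ]
side collar [0.6599 0.0323 0.054 ]
side sieve [0.4748 0.208  0.04  ]
side post [0.4386 0.0294 0.05  ]
screws [0.4794 0.0641 0.014 ] [ 0.487  -0.0162  0.014 ] -84.56992919038261
screws [ 0.487  -0.0162  0.014 ] [ 0.4066 -0.0237  0.014 ] -174.6445808571191
```

Emit:
move_arm:
  deltas:
    - [1,[0.15,-0.12,0],0]
    - [1,[0.3,-0.24,0],0]
    - [1,[0.45,-0.36,0],0]
    - [1,[0.6,-0.48,0],0]
    - [1,[0.75,-0.6,0],0]

```text
time_s: 0.52
tcp_pos: [0.2858, -0.383, 0.2308]
tcp_rot: [-3.101, -0.499, 0.0]
force: [1.6, -0.2, -0.5]
grip_width: 0.999
grasp_force: 0.0
```

Emit:
move_arm:
  deltas:
    - [1,[0.12,-0.168,0],0]
    - [1,[0.24,-0.336,0],0]
    - [1,[0.36,-0.504,0],0]
    - [1,[0.48,-0.672,0],0]
    - [1,[0.61,-0.84,0],0]

```text
time_s: 0.93
tcp_pos: [0.3479, -0.1857, 0.2311]
tcp_rot: [-3.101, -0.499, 0.0]
force: [1.4, -0.2, -0.0]
grip_width: 1.0
grasp_force: 0.0
```

Emit:
move_arm:
  deltas:
    - [1,[0.12,-0.168,0],0]
    - [1,[0.24,-0.336,0],0]
    - [1,[0.36,-0.504,0],0]
    - [1,[0.48,-0.672,0],0]
    - [1,[0.61,-0.84,0],0]

```text
time_s: 1.35
tcp_pos: [0.4105, 0.0115, 0.2312]
tcp_rot: [3.101, 0.5, -0.0]
force: [-0.5, -1.1, 0.6]
grip_width: 0.999
grasp_force: 0.0
```

Emit:
move_arm:
  deltas:
    - [1,[0.12,-0.168,0],-0.05]
    - [1,[0.24,-0.336,0],-0.1]
    - [1,[0.36,-0.504,0],-0.15]
    - [1,[0.48,-0.672,0],-0.2]
    - [1,[0.61,-0.84,0],-0.22]

```text
time_s: 1.77
tcp_pos: [0.4732, 0.2086, 0.231]
tcp_rot: [2.967, 1.032, -0.001]
force: [1.3, -0.7, -1.0]
grip_width: 1.002
grasp_force: 0.0
```

```bash
python3 - <<'E'
from h import *
import cv2
s=env.get_state();print(s["tcp_pos"],s["q"])
m=env.camera_model("wrist");im=env.read_camera("wrist")
print(m["K"][0],m["R"].round(3),-m["R"].T@m["t"])
for X in([.4742,.2105,.04],[.444,.0205,.05]):print(proj(m,X))
cv2.imwrite("pics/w1.png",im[:,:,::-1])
E
```

```text
[0.47323062 0.20864924 0.23097563] [ 2.60066515e-01  2.01687144e-01 -1.02277564e-01  1.26743478e+00
 -1.86006614e-04  2.73206007e+00]
[330.73044989   0.         286.27967322] [[ 0.621 -0.784  0.   ]
 [-0.756 -0.598  0.265]
 [-0.208 -0.165 -0.964]] [0.52528171 0.25080126 0.37319544]
[286.11906422 185.97155865]
[403.6524995  313.50252169]
```

View pics/w1.png

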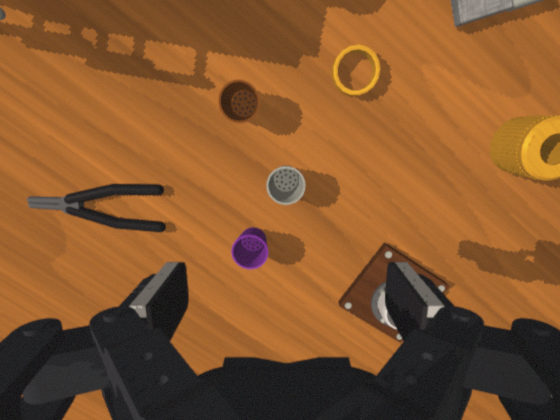

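The small sieve's rim is at (286,186), within half a pixel of the prediction (286.1,186.0). The fingers clear the purple cup at (250,248) and the brown one at (238,101), so I'll descend.

Emit:
move_arm:
  deltas:
    - [1,[0.01,-0.005,0.15],0]
    - [1,[0.01,-0.005,0.3],0]
    - [1,[0.01,-0.005,0.45],0]
    - [1,[0.01,-0.005,0.6],0]
    - [1,[0.01,-0.005,0.7],0]

```text
time_s: 2.23
tcp_pos: [0.4726, 0.208, 0.0881]
tcp_rot: [-2.969, -1.026, 0.006]
force: [0.2, 0.2, 0.6]
grip_width: 0.998
grasp_force: 0.0
```

Emit:
move_arm:
  deltas:
    - [1,[0,0,0.1],0]
    - [1,[0,0,0.2],0]
    - [1,[0,0,0.3],0]
    - [1,[0,0,0.365],0]
    - [1,[0,0,0.365],0]

```text
time_s: 2.65
tcp_pos: [0.4718, 0.2075, 0.0151]
tcp_rot: [-2.969, -1.026, 0.01]
force: [-0.5, 0.1, 0.3]
grip_width: 0.998
grasp_force: 0.0
```

Emit:
move_arm:
  deltas:
    - [-0.2,[0,0,0],0]
    - [-0.2,[0,0,0],0]
    - [-0.6,[0,0,0],0]
    - [-1,[0,0,0],0]
    - [-1,[0,0,0],0]
  newtons: 25

```text
time_s: 3.07
tcp_pos: [0.4756, 0.2088, 0.0196]
tcp_rot: [-2.969, -1.026, -0.004]
force: [-0.7, 0.4, 4.2]
grip_width: 0.447
grasp_force: 24.7
```

Emit:
move_arm:
  deltas:
    - [-1,[0,0,-0.05],0]
    - [-1,[0,0,-0.15],0]
    - [-1,[0,0,-0.3],0]
    - [-1,[0,0,-0.4],0]
    - [-1,[0,0,-0.45],0]

```text
time_s: 3.48
tcp_pos: [0.4762, 0.2088, 0.1118]
tcp_rot: [2.969, 1.026, 0.007]
force: [-0.5, -0.5, -0.3]
grip_width: 0.445
grasp_force: 25.3
```

Emit:
move_arm:
  deltas:
    - [-1,[-0.1,0.09,0],0]
    - [-1,[-0.23,0.21,0],0]
    - [-1,[-0.36,0.33,0],0]
    - [-1,[-0.5,0.46,0],0]
    - [-1,[-0.62,0.57,0],0]

```text
time_s: 3.9
tcp_pos: [0.4464, 0.0405, 0.1083]
tcp_rot: [2.969, 1.026, -0.001]
force: [0.5, -0.2, -0.4]
grip_width: 0.448
grasp_force: 25.3
```

Emit:
move_arm:
  deltas:
    - [-1,[-0.06,0.06,0],0]
    - [-1,[-0.085,0.08,0],0]
    - [-1,[-0.085,0.08,0],0]
    - [-1,[-0.085,0.08,0],0]
    - [-1,[-0.085,0.08,0],0]

```text
time_s: 4.32
tcp_pos: [0.444, 0.0199, 0.1083]
tcp_rot: [-2.969, -1.027, -0.0]
force: [0.2, 0.4, -0.4]
grip_width: 0.447
grasp_force: 25.3
```

```bash
python3 - <<'E'
from h import *
import cv2
s=env.get_state();print(s["tcp_pos"],s["tcp_rot"],s["grip_width"],s["grasp_force"],s["force"])
out=[]
for n in("wrist","side"):
    m=env.camera_model(n);im=env.read_camera(n)
    p=s["tcp_pos"]+[0,0,.022]; u=proj(m,p); print(n,u,proj(m,[.444,.0205,.05]))
    x=int(max(0,min(560-150,u[0]-75)));y=int(max(0,min(420-150,u[1]-75)))
    print(x,y);out.append(cv2.resize(im[y:y+150,x:x+150,::-1],(400,400),interpolation=cv2.INTER_CUBIC))
    np.save(n+"1.npy",im);np.save(n+"1m.npy",m,allow_pickle=True)
cv2.imwrite("pics/c2.png",np.hstack(out))
E
```

```text
[0.44402944 0.0199419  0.10825455] [-2.96851610e+00 -1.02746387e+00 -2.16183039e-04] 0.4468880728365812 25.296472334930513 [ 0.15288312  0.38264247 -0.4214819 ]
wrist [288.13504179 291.80926868] [286.74554576 228.44784235]
213 216
side [299.7732551  214.05833132] [299.05275694 229.7280608 ]
224 139
```

View pics/c2.png

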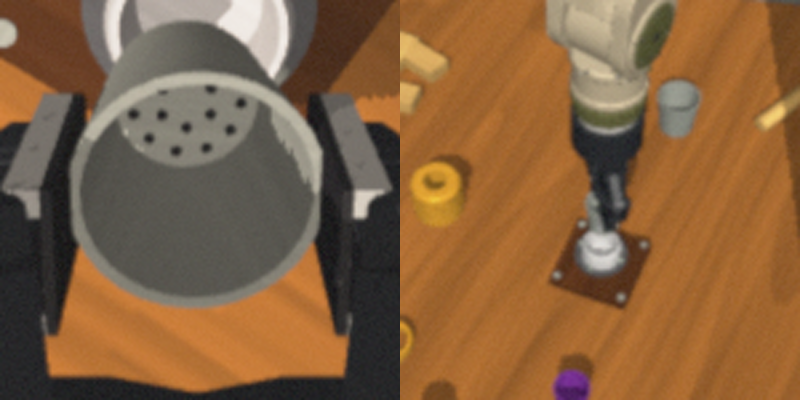

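```bash
python3 - <<'E'
from h import *
from scipy.optimize import least_squares
m=np.load("wrist1m.npy",allow_pickle=True).item()
s=env.get_state();print(s["tcp_pos"])
a=np.linspace(0,2*np.pi,200)
def fit(b,R):
    b=np.array(b)/(400/150)-.3+[213,213,216,216]
    def f(p):
        q=np.array([proj(m,[p[0]+R*np.cos(t),p[1]+R*np.sin(t),p[2]]) for t in a])
        return np.array([q[:,0].min(),q[:,0].max(),q[:,1].min(),q[:,1].max()])-b
    r=least_squares(f,[.444,.02,.129],x_scale=.01);return r.x,r.fun
print(fit([70,322,70,307],.020)); print(fit([120,257,70,167],.0137))
print(back(m,(np.array([196,188.5])/2.667-.3+[213,216]),.1287))
E
```

```text
[0.44400586 0.0201263  0.10822642]
(array([0.44321047, 0.0202942 , 0.12633955]), array([-0.86832083,  0.86748609,  0.9250454 , -0.99903284]))
(array([0.43144887, 0.01320421, 0.06761684]), array([ 2.77605326, -2.77638799, -2.94795832,  3.05798026]))
[0.44479704 0.02154595 0.1287    ]
```

Emit:
move_arm:
  deltas:
    - [-1,[0,0,0.06],0]
    - [-1,[0,0,0.12],0]
    - [-1,[0,0,0.18],0]
    - [-1,[0,0,0.22],0]
    - [-1,[0,0,0.22],0]

```text
time_s: 4.83
tcp_pos: [0.443, 0.0198, 0.0628]
tcp_rot: [-2.968, -1.028, 0.004]
force: [-0.1, -0.4, -0.5]
grip_width: 0.448
grasp_force: 25.3
```

Emit:
move_arm:
  deltas:
    - [-1,[0,0,0.015],0]
    - [-1,[0,0,0.03],0]
    - [-1,[0,0,0.045],0]
    - [-1,[0,0,0.06],0]
    - [-1,[0,0,0.06],0]

```text
time_s: 5.25
tcp_pos: [0.4438, 0.019, 0.052]
tcp_rot: [2.969, 1.026, -0.0]
force: [0.1, 0.5, -1.7]
grip_width: 0.447
grasp_force: 25.3
```

Emit:
move_arm:
  deltas:
    - [-1,[0,0,0.005],0]
    - [-1,[0,0,0.01],0]
    - [-1,[0,0,0.015],0]
    - [-1,[0,0,0.015],0]
    - [-1,[0,0,0.015],0]

```text
time_s: 5.67
tcp_pos: [0.4441, 0.019, 0.0494]
tcp_rot: [2.969, 1.026, 0.001]
force: [0.4, -0.8, -0.1]
grip_width: 0.446
grasp_force: 25.7
```

```bash
python3 - <<'E'
from h import *
import cv2
s=env.get_state();print(s["tcp_pos"],s["grasp_force"],s["force"])
m=env.camera_model("wrist");im=env.read_camera("wrist");print(proj(m,[.444,.0205,.05]),proj(m,s["tcp_pos"]+[0,0,.0195]))
cv2.imwrite("pics/c3.png",cv2.resize(im[200:350,187:387,::-1],(800,600),interpolation=cv2.INTER_CUBIC))
E
```

```text
[0.44413749 0.01895018 0.04941527] 25.66199413258005 [ 0.44380337 -0.79360279 -0.10039933]
[285.09087021 267.24797129] [288.133451   288.83538616]
```

View pics/c3.png

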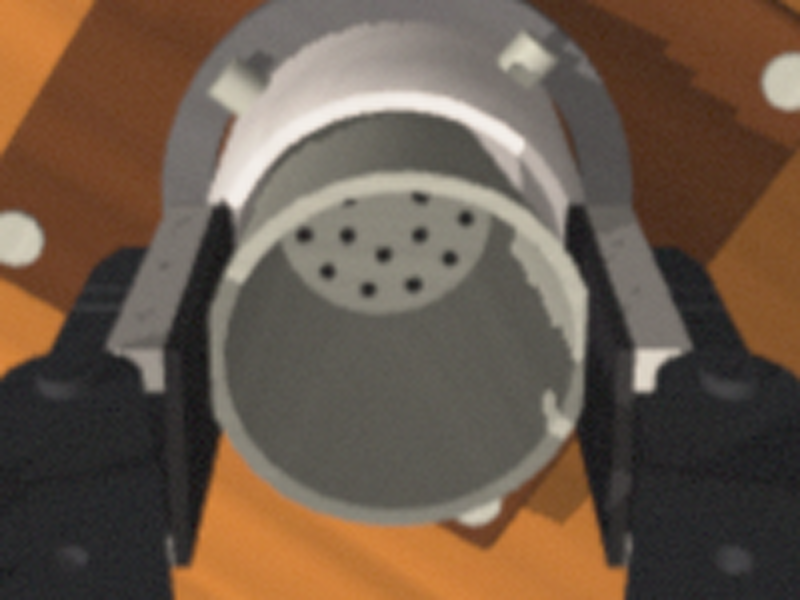

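The sieve sits centred in the mouth: its rim centre is at x≈397 and the post spans 210–585. The pins show at (238,85) and (525,55). I'll lower it slightly and release.

Emit:
move_arm:
  deltas:
    - [-1,[0,0,0.006],0]
    - [-1,[0,0,0.012],0]
    - [-1,[0,0,0.012],0]
    - [0.1,[0,0,0.012],0]
    - [0.3,[0,0,0.012],0]

```text
time_s: 6.13
tcp_pos: [0.4443, 0.0191, 0.0474]
tcp_rot: [2.969, 1.026, 0.002]
force: [0.7, -0.2, 0.1]
grip_width: 0.651
grasp_force: 0.0
```

Emit:
move_arm:
  deltas:
    - [0.6,[0,0,0],0]
    - [1,[0,0,0],0]
    - [1,[0,0,0],0]
    - [1,[0,0,-0.05],0]
    - [1,[0,0,-0.15],0]

```text
time_s: 6.55
tcp_pos: [0.4416, 0.0194, 0.075]
tcp_rot: [-2.967, -1.025, 0.008]
force: [1.0, -0.3, -0.2]
grip_width: 0.998
grasp_force: 0.0
```

Emit:
move_arm:
  deltas:
    - [1,[0,0,-0.15],0]
    - [1,[0,0,-0.3],0]
    - [1,[0,0,-0.4],0]
    - [1,[0,0,-0.4],0]
    - [1,[0,0,-0.4],0]

```text
time_s: 6.97
tcp_pos: [0.4448, 0.0189, 0.1577]
tcp_rot: [2.968, 1.026, 0.003]
force: [-0.3, -0.1, -1.0]
grip_width: 1.0
grasp_force: 0.0
```

```bash
python3 - <<'E'
from h import *
import cv2
s=env.get_state();print(s["tcp_pos"],s["q"],s["force"])
m=env.camera_model("wrist");im=env.read_camera("wrist");u=proj(m,[.444,.0205,.066]);print(u,proj(m,[.6618,.0336,.054]))
for x,y,z in [(0,0,.066),(.02,0,.066),(0,.02,.066),(0,0,.05)]: print(proj(m,[.444+x,.0205+y,z]))
x,y=int(u[0])-80,int(u[1])-60;print(x,y)
cv2.imwrite("pics/c4.png",cv2.resize(im[y:y+120,x:x+160,::-1],(800,600),interpolation=cv2.INTER_CUBIC))
E
```

```text
[0.44481816 0.01894311 0.15771608] [-1.38060412e-01  1.00571316e-01 -4.07560408e-01  1.06015307e+00
 -6.75205743e-05  2.33820616e+00] [-0.2823953  -0.0512071  -1.02631426]
[284.65349822 214.37210483] [481.79819003 -65.43795437]
[284.65349822 214.37210483]
[301.69863041 193.43540482]
[262.95667372 198.01462692]
[284.70727063 208.79550584]
204 154
```

View pics/c4.png

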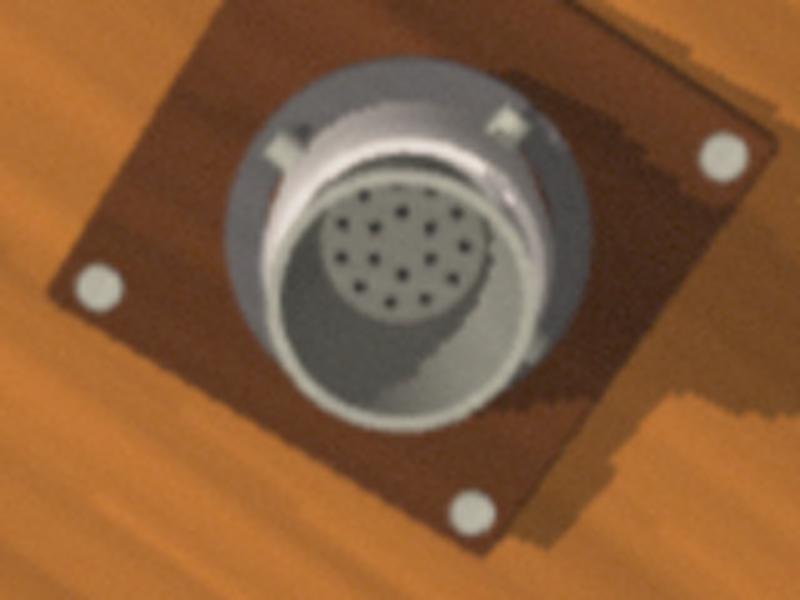

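Sieve nested: rim centre (400,301) in the crop = px (284,214.2), predicted (284.7,214.4). Next I'll pin down the holder axis and find the collar offset.

```bash
cat >> h.py <<'E'
from scipy.spatial.transform import Rotation as Ro
def totool(d):
    "world shift -> scaled tool shift"
    return Ro.from_rotvec(env.get_state()["tcp_rot"]).inv().apply(d)/.2
E
python3 - <<'E'
from h import *
m=env.camera_model("wrist");C=lambda x,y:((x+.5)/5-.5+204,(y+.5)/5-.5+154)
p=[back(m,C(*v),.0145) for v in((99,288),(722,157),(471,513))]
print(p,(p[0]+p[1])/2,np.linalg.norm(p[0]-p[2]),np.linalg.norm(p[1]-p[2]))
print(back(m,C(400,301),.066),back(m,C(282,153),.035),back(m,C(508,125),.035))
s=env.get_state();print(totool(np.array([.6615,.033,.15])-s["tcp_pos"]))
E
```

```text
[array([0.39992977, 0.05675729, 0.0145    ]), array([ 0.48644813, -0.01507568,  0.0145    ]), array([ 0.4071254 , -0.02242887,  0.0145    ])] [0.44318895 0.0208408  0.0145    ] 0.079512424266883 0.07966282403376257
[0.44290712 0.02173605 0.066     ] [0.44366597 0.0468603  0.035     ] [0.46980467 0.02096767 0.035     ]
[0.89902792 0.61705732 0.03304879]
```

Emit:
move_arm:
  deltas:
    - [1,[0.15,0.1,0],0]
    - [1,[0.3,0.2,0],0]
    - [1,[0.45,0.31,0],0]
    - [1,[0.6,0.41,0],0]
    - [1,[0.75,0.51,0],0]

```text
time_s: 7.43
tcp_pos: [0.6253, 0.0316, 0.1544]
tcp_rot: [-2.968, -1.025, 0.005]
force: [0.6, -0.8, 0.5]
grip_width: 0.998
grasp_force: 0.0
```

Emit:
move_arm:
  deltas:
    - [1,[0.1,0.07,0],0]
    - [1,[0.15,0.107,0],0]
    - [1,[0.15,0.107,0],0]
    - [1,[0.15,0.107,0],0]
    - [1,[0.15,0.107,0],0]

```text
time_s: 7.85
tcp_pos: [0.66, 0.0332, 0.1552]
tcp_rot: [-2.968, -1.026, 0.005]
force: [0.2, 0.0, 0.5]
grip_width: 0.999
grasp_force: 0.0
```

```bash
python3 - <<'E'
from h import *
import cv2
s=env.get_state();print(s["tcp_pos"],s["q"],s["force"])
m=env.camera_model("wrist");im=env.read_camera("wrist");u=proj(m,[.6615,.033,.054]);print(u)
x,y=int(u[0])-80,int(u[1])-60;print(x,y);np.save("wm.npy",m,allow_pickle=True)
cv2.imwrite("pics/c5.png",cv2.resize(im[y:y+120,x:x+160,::-1],(800,600),interpolation=cv2.INTER_CUBIC))
E
```

```text
[0.66000381 0.03319817 0.15523664] [-7.10377196e-02  5.12045692e-01  1.59375165e-01  1.22167442e+00
 -1.32644455e-04  2.40516808e+00] [0.24707583 0.03307575 0.54858233]
[288.94211249 209.41884878]
208 149
```

View pics/c5.png

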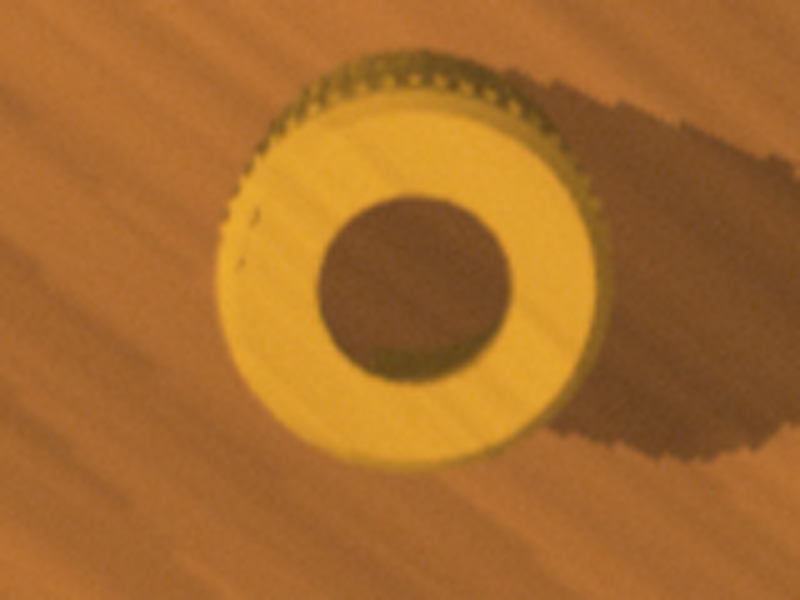

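The collar's hole centre is at (415,288) in the crop, a few px from the prediction of about (405,300). Correcting for that.

```bash
python3 - <<'E'
from h import *
m=np.load("wm.npy",allow_pickle=True).item();C=lambda x,y:((x+.5)/5-.5+208,(y+.5)/5-.5+149)
c=back(m,C(415,289),.054);print(c,back(m,C(318,289),.054)-back(m,C(512,289),.054))
s=env.get_state();c[2]=.028;print(s["tcp_pos"],totool(c-s["tcp_pos"]))
E
```

```text
[0.6641476  0.03348178 0.054     ] [-0.0182322   0.02320161  0.        ]
[0.66006558 0.03317772 0.15591048] [0.01827111 0.01245803 0.63949754]
```

Emit:
move_arm:
  deltas:
    - [1,[0.018,0.012,0.13],0]
    - [1,[0.018,0.012,0.28],0]
    - [1,[0.018,0.012,0.43],0]
    - [1,[0.018,0.012,0.57],0]
    - [1,[0.018,0.012,0.69],0]

```text
time_s: 8.32
tcp_pos: [0.664, 0.0335, 0.0175]
tcp_rot: [-2.969, -1.026, 0.002]
force: [1.2, -0.1, -0.9]
grip_width: 1.0
grasp_force: 0.0
```

Emit:
move_arm:
  deltas:
    - [1,[0,0,0.01],0]
    - [1,[0,0,0.01],0]
    - [0.3,[0,0,0.01],0]
    - [-0.2,[0,0,0.01],0]
    - [-1,[0,0,0.01],0]
  newtons: 70

```text
time_s: 8.73
tcp_pos: [0.668, 0.0334, 0.0203]
tcp_rot: [2.967, 1.025, 0.007]
force: [0.8, -0.6, -1.9]
grip_width: 0.697
grasp_force: 75.3
```

Emit:
move_arm:
  deltas:
    - [-1,[0,0,0],0]
    - [-1,[0,0,0],0]
    - [-1,[0,0,0],0]
    - [-1,[0,0,0],0]
    - [-1,[0,0,0],0]

```text
time_s: 9.15
tcp_pos: [0.6681, 0.0334, 0.0202]
tcp_rot: [2.967, 1.025, 0.007]
force: [-0.9, 0.5, 6.7]
grip_width: 0.698
grasp_force: 76.2
```

Emit:
move_arm:
  deltas:
    - [-1,[0,0,-0.08],0]
    - [-1,[0,0,-0.2],0]
    - [-1,[0,0,-0.35],0]
    - [-1,[0,0,-0.48],0]
    - [-1,[0,0,-0.5],0]

```text
time_s: 9.57
tcp_pos: [0.6694, 0.0333, 0.1238]
tcp_rot: [2.965, 1.025, 0.015]
force: [1.2, -0.8, -0.8]
grip_width: 0.693
grasp_force: 76.0
```

```bash
python3 - <<'E'
from h import *
s=env.get_state();print(s["tcp_pos"],s["tcp_rot"],s["force"],s["q"],totool(np.array([.4434,.0208,.118])-s["tcp_pos"]))
E
```

```text
[0.66942656 0.03328592 0.12383304] [2.96539252 1.0248267  0.01465584] [ 1.22742363 -0.78657519 -0.78187726] [-6.99225416e-02  5.34259764e-01  1.17474439e-01  1.14382027e+00
 -8.50834232e-05  2.40617822e+00] [-0.92770039 -0.64884957  0.01773162]
```

Emit:
move_arm:
  deltas:
    - [-1,[-0.15,-0.1,0],0]
    - [-1,[-0.3,-0.2,0],0]
    - [-1,[-0.45,-0.31,0],0]
    - [-1,[-0.6,-0.42,0],0]
    - [-1,[-0.75,-0.52,0],0]

```text
time_s: 9.98
tcp_pos: [0.4816, 0.0228, 0.1165]
tcp_rot: [2.969, 1.026, -0.0]
force: [-0.3, -0.1, -1.4]
grip_width: 0.692
grasp_force: 76.0
```

Emit:
move_arm:
  deltas:
    - [-1,[-0.1,-0.07,0],0]
    - [-1,[-0.16,-0.115,0],0]
    - [-1,[-0.16,-0.115,0],0]
    - [-1,[-0.16,-0.115,0],0]
    - [-1,[-0.16,-0.115,0],0]

```text
time_s: 10.4
tcp_pos: [0.4459, 0.0208, 0.1174]
tcp_rot: [2.968, 1.025, 0.004]
force: [-0.6, -0.2, -2.3]
grip_width: 0.696
grasp_force: 76.0
```

```bash
python3 - <<'E'
from h import *
import cv2
s=env.get_state();print(s["tcp_pos"],s["tcp_rot"],s["force"])
m=env.camera_model("wrist");im=env.read_camera("wrist");u=proj(m,s["tcp_pos"]+[0,0,.034]);print(u,proj(m,[.4434,.0208,.066]))
x,y=int(u[0])-80,int(u[1])-70;print(x,y);np.save("wm.npy",m,allow_pickle=True)
cv2.imwrite("pics/c6.png",cv2.resize(im[y:y+120,x:x+160,::-1],(800,600),interpolation=cv2.INTER_CUBIC))
E
```

```text
[0.44594886 0.02080655 0.1174104 ] [2.96822906 1.025413   0.00358275] [-0.57352964 -0.15700503 -2.34491129]
[288.5070205  308.01847376] [284.79189326 235.6816474 ]
208 238
```

View pics/c6.png

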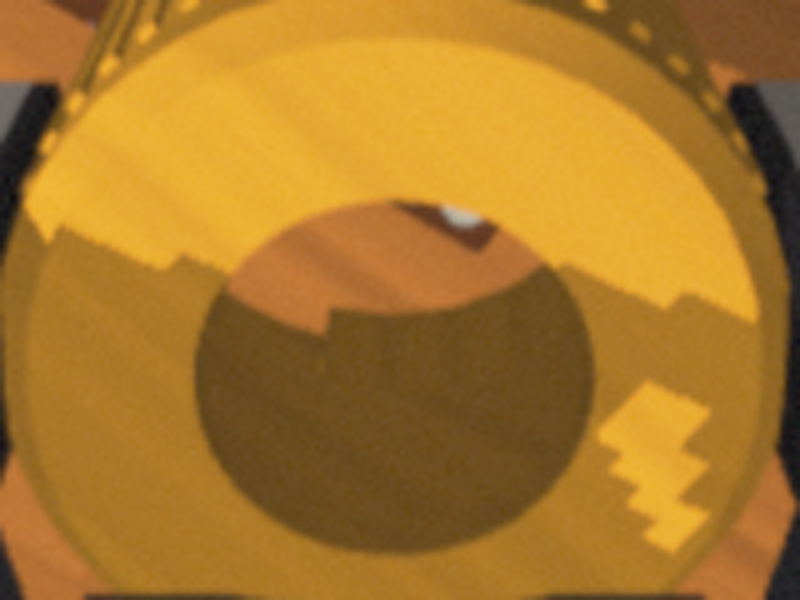

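Collar held; its hole spans x 194–596 and y 200–553. I'll compute its position relative to the holder axis.

```bash
python3 - <<'E'
from h import *
from scipy.optimize import least_squares
m=np.load("wm.npy",allow_pickle=True).item()
a=np.linspace(0,2*np.pi,200)
b=(np.array([194,596,200,553])+.5)/5-.5+[208,208,238,238]
def ext(p):
    q=np.array([proj(m,[p[0]+.015*np.cos(t),p[1]+.015*np.sin(t),p[2]]) for t in a]);return np.r_[q.min(0),q.max(0)][[0,2,1,3]]
r=least_squares(lambda p:ext(p)-b,[.445,.02,.15],x_scale=.01);print(r.x,r.fun)
r2=least_squares(lambda p:ext([*p,.1512])-b,[.445,.02],x_scale=.01);print(r2.x,r2.fun)
s=env.get_state();print(s["tcp_pos"])
for c in(r.x,r2.x):print(totool(np.array([.4434-c[0],.0208-c[1],0])))
E
```

```text
[0.44307734 0.01943847 0.15048679] [ 0.10443551 -0.10450151 -0.11458225  0.12212472]
[0.44342112 0.01971098] [-0.15750103  0.15786595 -0.32089112  0.37704834]
[0.44607583 0.02082351 0.11723669]
[ 5.47164131e-03 -4.35984571e-03  1.13762904e-06]
[ 3.27821492e-03 -4.34897813e-03 -1.93594186e-06]
```

Emit:
move_arm:
  deltas:
    - [-1,[0.004,-0.004,0.05],0]
    - [-1,[0.004,-0.004,0.11],0]
    - [-1,[0.004,-0.004,0.17],0]
    - [-1,[0.004,-0.004,0.23],0]
    - [-1,[0.004,-0.004,0.265],0]

```text
time_s: 10.87
tcp_pos: [0.4453, 0.0221, 0.0626]
tcp_rot: [-2.969, -1.026, 0.001]
force: [0.4, -0.7, -1.4]
grip_width: 0.696
grasp_force: 76.1
```

Emit:
move_arm:
  deltas:
    - [-1,[0,0,0],0]
    - [-1,[0,0,0.01],0]
    - [-1,[0,0,0.02],0]
    - [-1,[0,0,0.03],0]
    - [-1,[0,0,0.03],0]

```text
time_s: 11.28
tcp_pos: [0.4453, 0.022, 0.0581]
tcp_rot: [2.969, 1.026, 0.002]
force: [0.7, -0.6, -2.4]
grip_width: 0.698
grasp_force: 76.0
```

Emit:
move_arm:
  deltas:
    - [-1,[0,0,0.01],0]
    - [-1,[0,0,0.02],0]
    - [-1,[0,0,0.025],0]
    - [-1,[0,0,0.025],0]
    - [-1,[0,0,0.025],0]

```text
time_s: 11.7
tcp_pos: [0.4455, 0.022, 0.0539]
tcp_rot: [2.968, 1.026, 0.003]
force: [-0.1, -0.3, 4.8]
grip_width: 0.698
grasp_force: 76.9
```

Emit:
move_arm:
  deltas:
    - [-1,[0,0,0.01],-0.03]
    - [-1,[0,0,0.01],-0.06]
    - [-1,[0,0,0.01],-0.09]
    - [-1,[0,0,0.01],-0.12]
    - [-1,[0,0,0.01],-0.15]

```text
time_s: 12.12
tcp_pos: [0.448, 0.022, 0.0545]
tcp_rot: [2.824, 1.368, 0.011]
force: [-2.1, 2.7, 22.5]
grip_width: 0.695
grasp_force: 78.7
```

Emit:
move_arm:
  deltas:
    - [-1,[0,0,0],-0.03]
    - [-1,[0,0,0],-0.07]
    - [-1,[0,0,0],-0.1]
    - [-1,[0,0,0],-0.13]
    - [-1,[0,0,0],-0.16]

```text
time_s: 12.53
tcp_pos: [0.4475, 0.0229, 0.0545]
tcp_rot: [2.631, 1.713, 0.011]
force: [-3.0, 5.6, 26.2]
grip_width: 0.697
grasp_force: 78.9
```

Emit:
move_arm:
  deltas:
    - [-1,[0,0,0],-0.03]
    - [-1,[0,0,0],-0.07]
    - [-1,[0,0,0],-0.1]
    - [-1,[0,0,0],-0.13]
    - [-1,[0,0,0],-0.16]

```text
time_s: 12.95
tcp_pos: [0.4469, 0.0231, 0.0544]
tcp_rot: [2.396, 2.029, 0.009]
force: [-5.0, 5.5, 28.2]
grip_width: 0.697
grasp_force: 79.2
```

Emit:
move_arm:
  deltas:
    - [-1,[0,0,0],-0.03]
    - [-1,[0,0,0],-0.07]
    - [-1,[0,0,0],-0.1]
    - [-1,[0,0,0],-0.13]
    - [-1,[0,0,0],-0.16]

```text
time_s: 13.37
tcp_pos: [0.4461, 0.0233, 0.0544]
tcp_rot: [2.123, 2.314, 0.008]
force: [-6.9, 6.7, 31.3]
grip_width: 0.696
grasp_force: 79.4
```

Emit:
move_arm:
  deltas:
    - [-1,[0,0,-0.005],-0.03]
    - [-1,[0,0,-0.005],-0.07]
    - [-1,[0,0,-0.005],-0.1]
    - [-1,[0,0,-0.005],-0.13]
    - [-1,[0,0,-0.005],-0.16]

```text
time_s: 13.78
tcp_pos: [0.4452, 0.0227, 0.053]
tcp_rot: [1.815, 2.563, 0.003]
force: [-0.3, 1.6, -0.4]
grip_width: 0.698
grasp_force: 76.2
```

The support force vanished, so the keyways are over the pins. Pushing down now.

Emit:
move_arm:
  deltas:
    - [-1,[0,0,0.01],0]
    - [-1,[0,0,0.015],0]
    - [-1,[0,0,0.02],0]
    - [-1,[0,0,0.025],0]
    - [-1,[0,0,0.025],0]

```text
time_s: 14.2
tcp_pos: [0.4442, 0.0225, 0.0477]
tcp_rot: [-1.818, -2.562, -0.001]
force: [-2.4, 2.0, 7.9]
grip_width: 0.695
grasp_force: 77.3
```

Emit:
move_arm:
  deltas:
    - [-1,[0,0,0.01],0]
    - [-1,[0,0,0.02],0]
    - [-1,[0,0,0.03],0]
    - [-1,[0,0,0.04],0]
    - [-1,[0,0,0.04],0]

```text
time_s: 14.62
tcp_pos: [0.4442, 0.0226, 0.0398]
tcp_rot: [-1.818, -2.562, -0.001]
force: [-2.8, 2.0, 7.2]
grip_width: 0.698
grasp_force: 77.0
```

Emit:
move_arm:
  deltas:
    - [-1,[0,0,0.005],0]
    - [-1,[0,0,0.01],0]
    - [-1,[0,0,0.01],0]
    - [-1,[0,0,0.01],0]
    - [-1,[0,0,0.01],0]

```text
time_s: 15.03
tcp_pos: [0.4443, 0.0225, 0.0387]
tcp_rot: [1.818, 2.562, 0.001]
force: [-6.2, 1.8, 21.6]
grip_width: 0.698
grasp_force: 78.7
```

```bash
python3 - <<'E'
from h import *
import cv2
s=env.get_state();print(s["tcp_pos"],s["force"],s["wrist_torque"],s["joint_vel"].round(4))
o=[]
for n in("wrist","side"):
    m=env.camera_model(n);im=env.read_camera(n);u=proj(m,[.4434,.0208,.073]);print(n,u)
    x,y=int(u[0])-60,int(u[1])-60;print(x,y);np.save("m_"+n,m,allow_pickle=True)
    o.append(cv2.resize(im[y:y+120,x:x+120,::-1],(400,400),interpolation=cv2.INTER_CUBIC))
cv2.imwrite("pics/c7.png",np.hstack(o))
E
```

```text
[0.4442656  0.02253232 0.0387105 ] [-6.22743572  1.80566747 21.61679668] [0.30194029 1.43265366 0.51726325] [-0.0012  0.0005  0.0023 -0.0007  0.001  -0.0017]
wrist [283.24222321 313.53246442]
223 253
side [299.36391173 225.58572076]
239 165
```

View pics/c7.png

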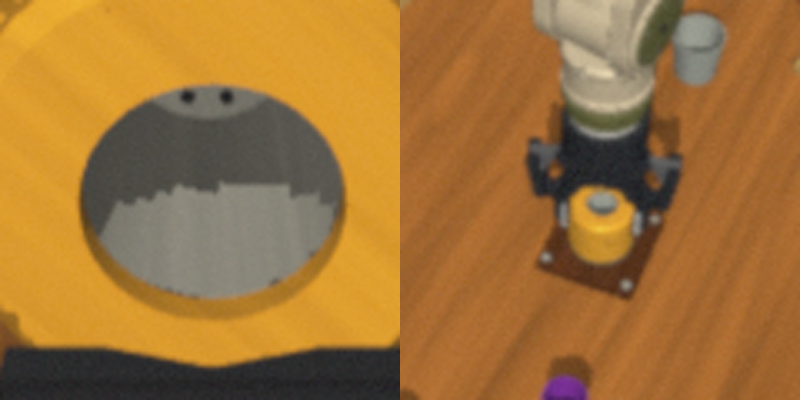

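The force rose to 21.6 N at TCP z 0.0387 (edge about 18–19 mm), so the collar is against its hard stop. The picture shows the sieve floor and wall centred through the hole, around (212,190). Handing in.

```bash
python3 -c "
from workcell import env
print(env.close_job())"
```

```text
the job is handed in; nothing more can be done
None
```

The small sieve is nested in the catch cup and the collar's keyways are over the pins; I handed the job in at about 15 s with the collar still held against its hard stop (about 22 N push). No verdict came back.

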